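Clear the spill tray and open the cleaner bottle

TASK

Get the cleaner bottle in the spill tray ready for pouring: first take the wood offcut off the tray and drop it into the open waste tub. Then open the bottle's push-and-turn safety cap: press the cap straight down against its spring, keep it down while turning it anticlockwise (seen from above) about a quarter turn, and lift it off. Finish while still holding the cap level and still in the gripper, straight above the open bottle and clear of it by about 8 cm, with the small things round about left where they are.

Things in the scene. Friction and masses are not known exactly. Their poses are not given: they have to be found in the camera images.
- cap_center (a point): Centre of the grey round ribbed cap on the bottle: 53 mm diameter, 50 mm tall (25 mm above and below this point), upper 20 mm solid, hollow skirt below; about 0.04 kg. Grip its upper half across the diameter, at any yaw. z up along the axis; x along its two inner lugs (a raised bar on top lies on the -x side). Locked at the start: x in line with the station's x, this point 1 mm above bottle_mouth.
- bottle_mouth (a point): Top of the bottle's neck, on its axis (z up), inside the cap while it is on; 126 mm above the table. White round bottle, 74 mm diameter, neck 28 mm diameter with two lugs out to 20 mm radius; its shoulder begins 38 mm below this point. Fixed in the tray, it cannot move.
- station: Grey plastic spill tray with the bottle fixed in it; fixed to the table. Origin on the table; tray is 160 mm along x, from -145 to +125 mm along y, inner floor 4 mm above the table, rim 10 mm. Bottle axis at x = 0, y = +70 mm; the offcut lies on the tray's -y half.
- spring_seal (a joint): Travel (m) of the spring under the cap: 0 with the cap up, grows as it is pressed, end stop 0.0055; 5.5 N to start, 10.5 N at the stop. Teeth lock the cap until pressed at least 3.5 mm straight down (never force it). Held down it turns anticlockwise from above only; turned by 50 to 130 degrees (80 is best) it is free to lift straight up. It clears the bottle after 35 mm.
- offcut_center (a point): Centre (half-way up) of the loose offcut of pale pallet wood, 58 mm along its x, 28 mm along its y, 26 mm tall with a step: full height from x = -29 to +11 mm, 16 mm tall from there to x = +29 mm. About 0.04 kg; lies flat on the tray's floor. Grip it across its y (28 mm).
- tub: Open square waste tub of grey plastic, fixed to the table: 170 x 170 mm (178 over the rolled rim), 98 mm tall, walls 4 mm; origin at the centre of its underside. Empty at the start. Tray and tub may be either way round (one to the left, one to the right).
- staple_pack: Bystander, to be left where it is: small box of staples, 38 x 75 x 24 mm; origin at its underside.
- glue: Bystander, to be left where it is: glue stick standing upright, 26 across, 92 tall mm; origin at its underside.
- liner: Bystander, to be left where it is: highlighter pen lying, 124 x 17 x 18 mm; origin at its underside.
- measure: Bystander, to be left where it is: pocket tape measure, 34 x 101 x 64 tall mm; origin at its underside.
- rubber_block: Bystander, to be left where it is: eraser, 23 x 42 x 13 mm; origin at its underside.
Not all that is in view belongs to the job. What is meant by the part that bears cap_center is not blue or turquoise, and is the smaller of those in its own colour.

How it is judged:
By the outcome, as a careful person would: the job done as asked, in the order asked, and still so for the second after the job is handed in, while the arm keeps its last pose, push and grip.
It also fails if it takes over 51 s, if anything falls off the work surface, if the arm or the gripper's body presses on something with over 40 N, if the wrist force passes 120 N, or if a joint passes its speed limit or range.

ROBOT

A 7-joint arm with a two-finger parallel gripper is mounted at the origin on a cart in front of the work surface, level with it; the furniture and walls round the work are solid. World frame = base frame: x ahead of the robot, y to its left, z up, the work surface at z = 0. Lengths are in mm, angles in rad, forces in N, time in s.
With the tool pointing down it reaches from about 425 to 925 mm from the base axis. Payload 6.8 kg.
Tool frame: the origin (TCP) lies midway between the tips of the shut fingers; the grasp point (between the pads) lies bot.tcp_to_grasp behind it (bot.tcp_to_grasp is the distance from the TCP to the grasp point, in mm); z points along the fingers, y is the line along which they close (so a half turn about z gives the same grasp; the last joint's range is limited). The gripper opens to 88 mm and grips with 3 to 60 N. Pads are 20 mm wide; open, the fingers measure 115 mm over their backs; the gripper's body (75 mm by 178 mm) begins 61 mm behind the grasp point.
Start: joints at [1.227, 0.477, 0.022, 1.555, -0.011, 1.109, -0.083], TCP at [157.702, -656.336, 222.664] pointing down, gripper open.
Joint ranges: [-2.96, 2.96], [-0.34, 2.1], [-1.41, 1.46], [0.24, 2.44], [-1.37, 4.51], [0.17, 1.92], [-2.96, 2.96]. Speed limits (rad/s): [2.39, 2.39, 3.14, 3.14, 3.14, 3.14, 3.14].

INTERFACE

Orientations are given as a rotation vector (axis times angle).
In Python, from bench import bot, eyes, workorder gives the robot as it stands.
- The arm moves only by the shell command python3 -m crank 'ROWS' [OPENING]. ROWS is JSON, a list that holds one entry, the list of rows, each a list of 6 numbers: the shift along the tool's x, y, z in mm, then the turn, a rotation vector about the tool's x, y, z in degrees. A call has 1 to 20 rows; each row is the pose to reach, as a shift and turn from the pose commanded when the call began, along the tool's axes at that moment; what a row does not reach only later rows make up. A row lasts 1/8 s, in which the tool goes at most 62.5 mm and 10.7 degrees, less where a joint would pass 70% of its speed; a pose out of reach is approached as far as the arm can. A call with a gripper value outside its range is refused whole. OPENING is the gripper's target within -1 to 1 (fully open at 1, half-way at 0, shut at -1), set as the call begins (- or left out, the last holds). The fingers move at their own pace and stop on an object; the grip force is fixed at half the most. Time passes only in rows, so rows that repeat a pose let the fingers close. It gives the time, the measured TCP pose, the force, the opening and the grip force at its end, in the units of the state.
- bot.get_state(): the state, without advancing time (a new reading comes with each control period).
- eyes.get_image(name): name is "scene" or "top"; returns the picture (480x640x3 uint8, red, green, blue); there is no depth.
- eyes.camera_params(name): a dict with "fx", "fy", "cx", "cy" (pixels), "k1" (the pictures are not rectified: a ray, as slopes to the right and down, at radius r is drawn at 1 + k1 r^2 times it, then the intrinsics apply), "rvec" (rotation vector, rad) and "tvec" (3), from world to camera coordinates, as OpenCV has them. Camera axes: x right, y down, z forward; pixel columns grow to the right and rows downward; lengths in mm; the calibration is good to about 2 mm. A picture is of the moment at which its call begins. camera_params takes no time and is no camera call.
- workorder.sign_off(): hands the job in; it is judged then, once.
The state is a dict: "t": time; "joint_positions": joint angles; "joint_velocities": joint speeds; "joint_efforts": joint torques, N m; "eef_pos": TCP position; "eef_rot": TCP orientation; "ft_force": force on the tool from outside, world axes, zero at the start; "moment": the same for the moment, N m; "finger_gap": opening from 0.0 (shut) to 1.0 (fully open); "gripper_force": force on a finger pad.
Only numpy, scipy, OpenCV 4.12 (cv2) and the standard library are available. Lean on these libraries where they do the work, as an engineer would, in place of code of your own. Each camera call takes 0.05 s, during which the arm holds its last target. There are 200 camera calls.

## Working session

There is one attempt and no reset: what is moved stays moved. The work goes in short steps, Python scripts to look and compute and a shell command to move; the robot and the scene stay as the last step left them, time stands still between calls to the robot, and variables do not carry over. Pictures are saved under pics/ and viewed, at most 10 in all, crops included, and the job is handed in when it is done.

```bash
mkdir -p pics; ls; python3 - <<'E'
from bench import bot,eyes,workorder
import cv2,numpy as np
for n in("scene","top"):
    im=eyes.get_image(n); cv2.imwrite(f"pics/{n}0.png",im[:,:,::-1]); 
    print(n,{k:np.round(v,4).tolist() for k,v in eyes.camera_params(n).items()})
s=bot.get_state(); print(s, bot.tcp_to_grasp)
E
```

```text
pics
scene {'fx': 501.368, 'fy': 501.368, 'cx': 315.6453, 'cy': 236.5744, 'k1': -0.1266, 'rvec': [0.7602, -2.4016, 1.3508], 'tvec': [452.4908, 255.1362, 705.1274]}
top {'fx': 534.0002, 'fy': 534.0002, 'cx': 317.2253, 'cy': 238.882, 'k1': -0.0407, 'rvec': [2.1662, -2.1375, 0.0846], 'tvec': [0.333, 571.5866, 1027.6579]}
{'t': 0.1, 'joint_positions': array([ 1.22685336,  0.47771447,  0.02233689,  1.55634177, -0.01149349,
        1.10930445, -0.08313195]), 'joint_velocities': array([-2.83738160e-04, -1.66903394e-03,  2.59712115e-05, -1.69017962e-03,
       -5.92621983e-04, -1.37968844e-04,  2.39939941e-03]), 'joint_efforts': array([ 4.23844511e-03, -5.84095001e+01,  1.54002707e+00, -2.73312056e+01,
       -5.42373152e-02,  1.32188227e-02,  5.79632888e-05]), 'eef_pos': array([ 157.58516212, -655.78702832,  221.78539173]), 'eef_rot': array([-3.11817750e+00, -3.69408013e-01,  4.92650486e-04]), 'ft_force': array([ 0.43577399, -0.05275215, -0.7410823 ]), 'moment': array([ 0.029726  , -0.00568263,  0.04919776]), 'gripper_force': 0.0, 'finger_gap': 1.0056852538239944} 18.700000000000003
```

View pics/scene0.png

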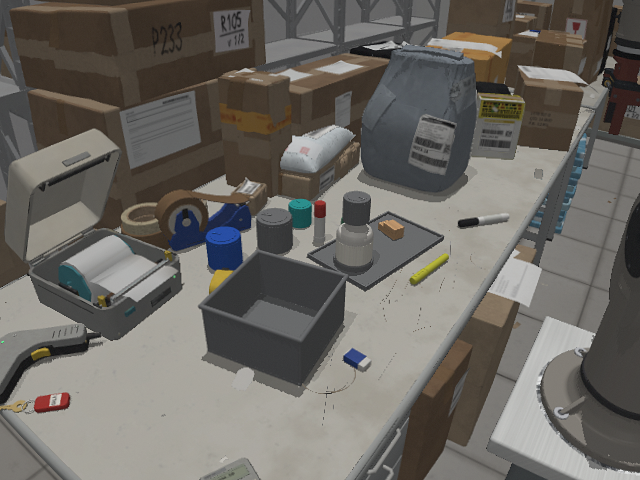

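View pics/top0.png

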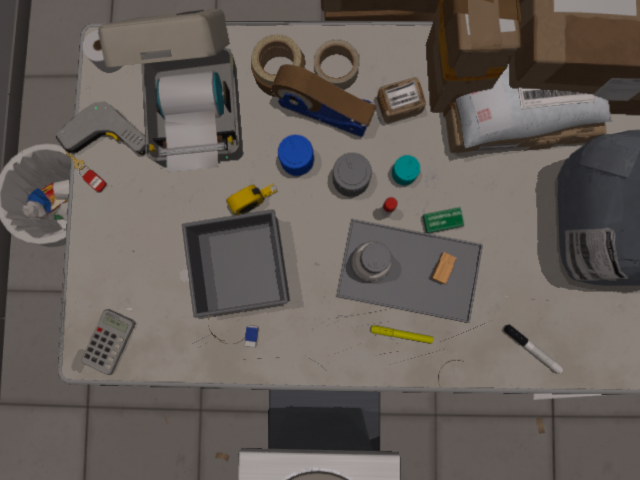

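The top view shows the tub centred near (236,263), and the tray with corners near (350,221), (481,244), (470,319) and (338,297). The bottle cap is near (374,257) and the offcut near (444,268). Loose grey, blue and turquoise lids stand behind. Next I'll measure.

```bash
cat > h.py <<'E'
import numpy as np,cv2
from bench import bot,eyes,workorder
from scipy.spatial.transform import Rotation as R
def cam(n):
    p=eyes.camera_params(n);K=np.array([[p['fx'],0,p['cx']],[0,p['fy'],p['cy']],[0,0,1]])
    return p,K,R.from_rotvec(np.ravel(p['rvec'])).as_matrix(),np.ravel(p['tvec'])
def rays(n,px):
    p,K,M,t=cam(n)
    u=cv2.undistortPoints(np.array(px,float).reshape(-1,1,2),K,np.array([p['k1'],0,0,0]))[:,0]
    return -M.T@t,np.c_[u,np.ones(len(u))]@M
def plane(n,px,z):
    o,d=rays(n,px);return (o+d*((z-o[2])/d[:,2])[:,None])[:,:2]
def proj(n,P):
    p,K,M,t=cam(n);return cv2.projectPoints(np.array(P,float).reshape(-1,1,3),M,t,K,np.array([p['k1'],0,0,0,0]))[0][:,0]
def two(a,b):
    (o1,d1),(o2,d2)=rays("top",[a]),rays("scene",[b]);d1,d2=d1[0],d2[0]
    s=np.linalg.lstsq(np.c_[d1,-d2],o2-o1,rcond=None)[0]
    A,B=o1+s[0]*d1,o2+s[1]*d2;return (A+B)/2,np.linalg.norm(A-B)
E
python3 - <<'E'
from h import *
t=cv2.imread("pics/top0.png");s=cv2.imread("pics/scene0.png")
c=plane("top",[(350,221),(481,244),(470,319),(338,297)],10);print("tray",c.round(1),c.mean(0))
c=plane("top",[(184,223),(275,211),(289,304),(194,316)],98);print("tub",c.round(1),c.mean(0))
for n,im in(("top",t),("scene",s)):
    h=cv2.cvtColor(im,cv2.COLOR_BGR2HSV);m=cv2.inRange(h,(5,80,100),(25,255,255))
    r=np.zeros_like(m)
    if n=="top": r[245:295,425:465]=255
    else: r[210:250,370:410]=255
    cs=max(cv2.findContours(m&r,0,1)[0],key=cv2.contourArea);print(n,cv2.minAreaRect(cs),cv2.boxPoints(cv2.minAreaRect(cs)))
a=cv2.resize(t[215:325,335:485],None,fx=5,fy=5,interpolation=2)
cv2.imwrite("pics/c1.png",a)
b=cv2.resize(s[180:290,300:450],None,fx=5,fy=5,interpolation=2);cv2.imwrite("pics/c2.png",b)
E
```

```text
tray [[ 611.   -57.3]
 [ 567.3 -320.8]
 [ 417.7 -296.7]
 [ 457.5  -34.7]] [ 513.39200932 -177.36125521]
tub [[591.4 257. ]
 [615.8  85.8]
 [443.4  56. ]
 [418.5 231.2]] [517.28042489 157.48255761]
top ((444.2938232421875, 267.46392822265625), (15.534796714782715, 28.632762908935547), 23.962486267089844) [[431.38147 277.39178]
 [443.0103  251.22682]
 [457.20618 257.53607]
 [445.57733 283.70105]]
scene ((391.3000183105469, 224.1000213623047), (24.033309936523438, 9.486831665039062), 18.434947967529297) [[378.40002 224.80002]
 [381.40002 215.80002]
 [404.2     223.40002]
 [401.2     232.40002]]
```

View pics/c1.png

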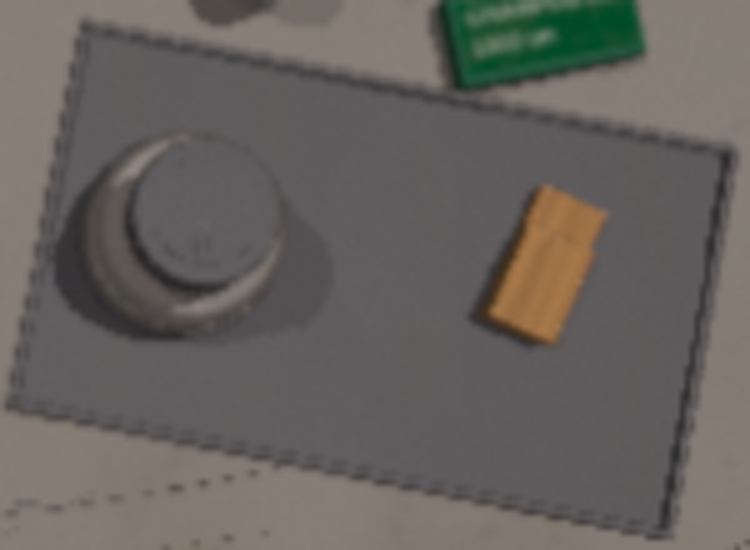

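View pics/c2.png

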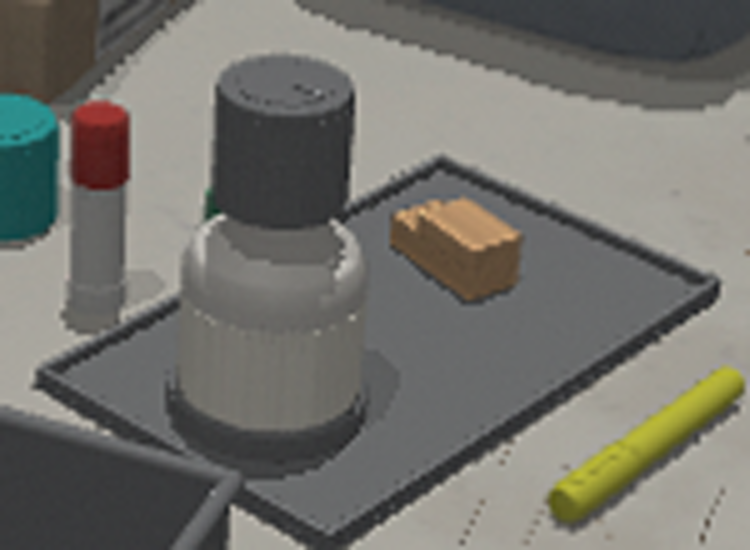

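The crops show the cap top circle at crop (207,211), radius about 76. The offcut's tall part has corners near (531,232), (595,250), (553,345) and (490,318), and its low step runs to (543,185) and (608,212), pointing up the image. The bar mark on the cap is towards the bottom, on the robot side.

```bash
python3 - <<'E'
from h import *
f=lambda L:[(334.6+u/5,214.6+v/5) for u,v in L]
g=lambda u,v:(299.6+u/5,179.6+v/5)
c=plane("top",f([(85,22),(735,150),(668,537),(10,405)]),10);print("tray",c.round(1))
y=((c[0]+c[3])-(c[1]+c[2]))/2; x=((c[0]+c[1])-(c[2]+c[3]))/2
print(np.linalg.norm(y),np.linalg.norm(x)); psi=np.arctan2(y[1],y[0])-np.pi/2;psx=np.arctan2(x[1],x[0]);print("yaw",np.degrees([psi,psx]))
a=(psi+psx)/2;Rm=np.array([[np.cos(a),-np.sin(a)],[np.sin(a),np.cos(a)]])
o=c.mean(0)+Rm@[0,10];print("station",o,"bottle from tray",o+Rm@[0,70])
ct=f([(207,211)]);print("cap top",plane("top",ct,152)); 
print("2view",two(ct[0],g(284,86)))
ring=plane("top",f([(130,211),(283,211),(207,133),(207,288)]),152);print(ring.round(1),ring.mean(0))
tall=plane("top",f([(531,232),(595,250),(553,345),(490,318)]),30);low=plane("top",f([(543,185),(608,212)]),20)
print("off",tall.round(1),low.round(1))
xe=low.mean(0)-tall[2:].mean(0);print("len",np.linalg.norm(xe),"center",(low.mean(0)+tall[2:].mean(0))/2,"yaw",np.degrees(np.arctan2(xe[1],xe[0])),"width",np.linalg.norm(tall[2]-tall[3]),np.linalg.norm(low[0]-low[1]))
s=bot.get_state();r=R.from_rotvec(s['eef_rot']).as_matrix();print(r.round(3))
c=plane("scene",[(259,250),(347,285),(299,353),(202,305)],98);print("tub scene",c.round(1))
print(proj("scene",[[517,157,98]]))
E
```

```text
tray [[ 615.1  -60.5]
 [ 566.1 -322. ]
 [ 411.7 -293. ]
 [ 460.3  -31.8]]
265.86634339468276 157.29106870267614
yaw [-10.57361186 -10.56350559]
station [ 515.15960022 -167.01347933] bottle from tray [527.99843556 -98.20094917]
cap top [[528.2218482  -98.67856638]]
2view (array([528.01664084, -99.12679032, 149.20632118]), np.float64(0.9457906451770456))
[[ 527.9  -71.9]
 [ 528.5 -125.1]
 [ 555.6  -98.6]
 [ 501.4  -98.8]] [528.34839177 -98.58708892]
off [[ 530.7 -235.8]
 [ 524.  -260.8]
 [ 486.5 -244. ]
 [ 496.8 -219.4]] [[ 550.2 -242.7]
 [ 539.8 -268.4]]
len 58.442842866599214 center [ 518.32078774 -243.64667774] yaw -24.093421968275823 width 26.60630820108778 27.721991282162453
[[ 0.972  0.234 -0.001]
 [ 0.234 -0.972  0.002]
 [-0.    -0.002 -1.   ]]
tub scene [[610.3  91.6]
 [430.1  88.1]
 [402.6 254.7]
 [581.5 259.2]]
[[277.37244716 287.04161936]]
```

```bash
cat > d.py <<'E'
import sys
from h import *
# target TCP x y z yaw(deg of tool x axis, tool down); prints row
x,y,z,w=map(float,sys.argv[1:5])
s=bot.get_state();A=R.from_rotvec(s['eef_rot']);p=s['eef_pos']
B=R.from_euler('z',w,degrees=True)*R.from_euler('x',180,degrees=True)
print("row",(A.inv().apply(np.array([x,y,z])-p)).round(1),(A.inv()*B).as_rotvec(degrees=True).round(2))
m=A.as_matrix();print("t",round(s['t'],2),"pos",p.round(1),"yaw",np.degrees(np.arctan2(m[1,0],m[0,0])).round(2),"F",s['ft_force'].round(1),"M",s['moment'].round(2),"gap",round(s['finger_gap'],3),"gf",round(s['gripper_force'],1),"q",s['joint_positions'].round(2),"tilt",m[:2,2].round(4))
E
python3 d.py 510 -240 110 -24.1; python3 d.py 510 -240 9 -24.1
```

```text
row [ 439.8 -321.7  112.3] [-0.09  0.04 37.61]
t 0.1 pos [ 157.6 -655.8  221.8] yaw 13.51 F [ 0.4 -0.1 -0.7] M [ 0.03 -0.01  0.05] gap 1.006 gf 0.0 q [ 1.23  0.48  0.02  1.56 -0.01  1.11 -0.08] tilt [-0.0005  0.0016]
row [ 439.8 -321.6  213.3] [-0.09  0.04 37.61]
t 0.1 pos [ 157.6 -655.8  221.8] yaw 13.51 F [ 0.4 -0.1 -0.7] M [ 0.03 -0.01  0.05] gap 1.006 gf 0.0 q [ 1.23  0.48  0.02  1.56 -0.01  1.11 -0.08] tilt [-0.0005  0.0016]
```

```bash
python3 -m crank '[[[15,-10,0,0,0,1],[50,-36,0,0,0,5],[95,-68,0,0,0,9],[140,-102,0,0,0,13],[185,-135,0,0,0,17],[230,-168,5,0,0,21],[275,-201,15,0,0,25],[320,-234,30,0,0,29],[360,-263,50,0,0,32],[395,-289,75,0,0,35],[420,-307,95,0,0,37],[434,-317,108,0,0,37.6],[440,-321.7,112,0,0,37.6],[440,-321.7,112,0,0,37.6]]]' 1; python3 d.py 510 -240 9 -24.1
```

```text
t: 1.85
eef_pos: [510.2, -240.7, 110.6]
eef_rot: [3.073, -0.655, -0.001]
ft_force: [0.1, 1.0, 0.6]
finger_gap: 0.999
gripper_force: 0.0
row [ -0.4  -0.6 101.6] [0.01 0.03 0.04]
t 1.85 pos [ 510.2 -240.7  110.6] yaw -24.06 F [0.1 1.  0.6] M [ 0.08  0.   -0.02] gap 0.999 gf 0.0 q [ 0.38  0.43 -0.07  1.92  0.04  0.79 -1.7 ] tilt [-0.0005  0.0001]
```

```bash
python3 -m crank '[[[0,-0.6,15,0,0,0],[0,-0.6,40,0,0,0],[0,-0.6,65,0,0,0],[0,-0.6,85,0,0,0],[0,-0.6,97,0,0,0],[0,-0.6,101,0,0,0],[0,-0.6,101,0,0,0]]]'; python3 -m crank '[[[0,0,0,0,0,0],[0,0,0,0,0,0],[0,0,0,0,0,0],[0,0,0,0,0,0],[0,0,0,0,0,0],[0,0,0,0,0,0],[0,0,0,0,0,0],[0,0,0,0,0,0]]]' -1;  python3 d.py 510 -240 220 -24.1
```

```text
t: 2.72
eef_pos: [510.7, -240.5, 9.9]
eef_rot: [3.072, -0.656, 0.001]
ft_force: [1.0, 0.1, -0.3]
finger_gap: 1.001
gripper_force: 0.0
t: 3.72
eef_pos: [510.6, -240.2, 9.6]
eef_rot: [3.072, -0.656, -0.0]
ft_force: [-0.3, 0.1, 0.1]
finger_gap: 0.32
gripper_force: 30.0
row [  -0.7    0.  -210.4] [0.   0.   0.01]
t 3.73 pos [ 510.6 -240.2    9.6] yaw -24.09 F [-0.3  0.1  0.1] M [ 0.04 -0.01  0.  ] gap 0.32 gf 30.0 q [ 0.38  0.59 -0.06  1.97  0.06  0.59 -1.71] tilt [-0. -0.]
```

```bash
python3 -m crank '[[[0,0,-15,0,0,0],[0,0,-45,0,0,0],[0,0,-85,0,0,0],[0,0,-130,0,0,0],[0,0,-170,0,0,0],[0,0,-198,0,0,0],[0,0,-210,0,0,0],[0,0,-210,0,0,0]]]'; python3 d.py 515 160 215 -24.1;  python3 d.py 515 160 50 -24.1
```

```text
t: 4.72
eef_pos: [510.8, -240.3, 220.3]
eef_rot: [3.072, -0.656, 0.002]
ft_force: [0.2, -0.9, -0.8]
finger_gap: 0.314
gripper_force: 30.0
row [-159.5 -367.1    5.1] [-0.   -0.07  0.01]
t 4.72 pos [ 510.8 -240.3  220.3] yaw -24.09 F [ 0.2 -0.9 -0.8] M [0.07 0.07 0.04] gap 0.314 gf 30.0 q [ 0.38  0.3  -0.07  1.82  0.02  1.02 -1.68] tilt [ 0.0012 -0.0005]
row [-159.8 -367.1  170.1] [-0.   -0.07  0.01]
t 4.72 pos [ 510.8 -240.3  220.3] yaw -24.09 F [ 0.2 -0.9 -0.8] M [0.07 0.07 0.04] gap 0.314 gf 30.0 q [ 0.38  0.3  -0.07  1.82  0.02  1.02 -1.68] tilt [ 0.0012 -0.0005]
```

```bash
python3 -m crank '[[[-6,-14,0,0,0,0],[-20,-47,1,0,0,-2],[-37,-85,2,0,0,-4],[-55,-125,3,0,0,-6],[-72,-165,4,0,0,-8],[-89,-205,5,0,0,-10],[-106,-245,5,0,0,-12],[-122,-282,5,0,0,-14],[-137,-315,5,0,0,-15],[-149,-343,5,0,0,-16],[-156,-360,8,0,0,-16],[-159.6,-367,25,0,0,-16],[-159.7,-367,60,0,0,-16],[-159.7,-367,100,0,0,-16],[-159.7,-367,135,0,0,-16],[-159.7,-367,160,0,0,-16],[-159.7,-367,170,0,0,-16],[-159.7,-367,170,0,0,-16]]]'; python3 - <<'E'
from h import *
for n in("scene","top"): cv2.imwrite(f"pics/{n}1.png",eyes.get_image(n)[:,:,::-1])
a=cv2.imread("pics/scene1.png")[150:450,150:450];b=cv2.imread("pics/top1.png")[150:450,150:450]
cv2.imwrite("pics/m1.png",np.hstack([a,b]))
E
python3 d.py 515 160 220 -8
```

```text
t: 6.98
eef_pos: [513.7, 159.7, 48.7]
eef_rot: [3.133, -0.222, -0.003]
ft_force: [0.4, 1.2, 0.3]
finger_gap: 0.32
gripper_force: 30.0
row [ 2.000e-01  1.000e-01 -1.698e+02] [-0.02 -0.04 -0.1 ]
t 7.08 pos [515.  160.2  50.2] yaw -8.1 F [0.3 0.5 0. ] M [ 0.07  0.01 -0.04] gap 0.316 gf 30.0 q [-0.19  0.5  -0.28  2.    0.22  0.67 -2.33] tilt [0.0008 0.0003]
```

View pics/m1.png

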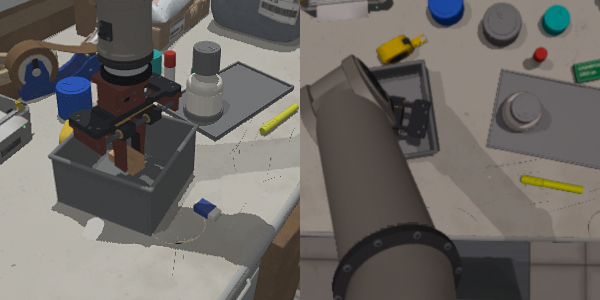

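The block is held inside the tub, with nothing else touched. Now I'll release it and lift.

```bash
python3 -m crank '[[[0,0,0,0,0,0],[0,0,0,0,0,0],[0,0,0,0,0,0],[0,0,0,0,0,0],[0,0,-15,0,0,0],[0,0,-45,0,0,0],[0,0,-85,0,0,0],[0,0,-130,0,0,0],[0,0,-165,0,0,0],[0,0,-190,0,0,0],[0,0,-200,0,0,0],[0,0,-200,0,0,0]]]' 0; python3 d.py 528.2 -98.6 230 -15; python3 - <<'E'
from h import *
cv2.imwrite("pics/m2.png",eyes.get_image("scene")[220:400,180:370,::-1])
E
```

```text
t: 8.57
eef_pos: [514.7, 160.1, 250.2]
eef_rot: [-3.133, 0.222, -0.002]
ft_force: [-1.2, 1.2, -0.8]
finger_gap: 0.501
gripper_force: 0.0
row [ 49.7 254.2  20.1] [-0.03 -0.06  6.91]
t 8.57 pos [514.7 160.1 250.2] yaw -8.09 F [-1.2  1.2 -0.8] M [0.01 0.02 0.04] gap 0.501 gf 0.0 q [-0.13  0.25 -0.34  1.83  0.09  1.08 -2.22] tilt [0.001  0.0002]
```

View pics/m2.png

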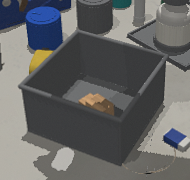

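The offcut lies in the tub. Next I'll go above the cap.

```bash
python3 -m crank '[[[3,12,1,0,0,0],[9,45,5,0,0,1],[17,85,9,0,0,3],[25,125,13,0,0,4],[32,165,17,0,0,5],[40,203,20,0,0,6],[46,233,20,0,0,6.9],[49,249,20,0,0,6.9],[49.7,254.2,20,0,0,6.9],[49.7,254.2,20,0,0,6.9],[49.7,254.2,20,0,0,6.9]]]' 1; python3 d.py 528.2 -98.6 124 -15;python3 - <<'E'
from h import *
a=eyes.get_image("scene")[130:330,250:450,::-1];b=eyes.get_image("top")[180:380,280:480,::-1]
cv2.imwrite("pics/m3.png",cv2.resize(np.hstack([a,b]),None,fx=2,fy=2))
E
```

```text
t: 10.0
eef_pos: [528.1, -97.3, 229.6]
eef_rot: [-3.115, 0.406, 0.0]
ft_force: [-0.4, 0.6, 0.3]
finger_gap: 1.002
gripper_force: 0.0
row [  0.4   1.3 105.6] [-0.03  0.01  0.13]
t 10.0 pos [528.1 -97.3 229.6] yaw -14.87 F [-0.4  0.6  0.3] M [ 0.09  0.04 -0.01] gap 1.002 gf 0.0 q [ 0.21  0.25 -0.17  1.87  0.05  1.03 -1.81] tilt [-0.      0.0005]
```

View pics/m3.png

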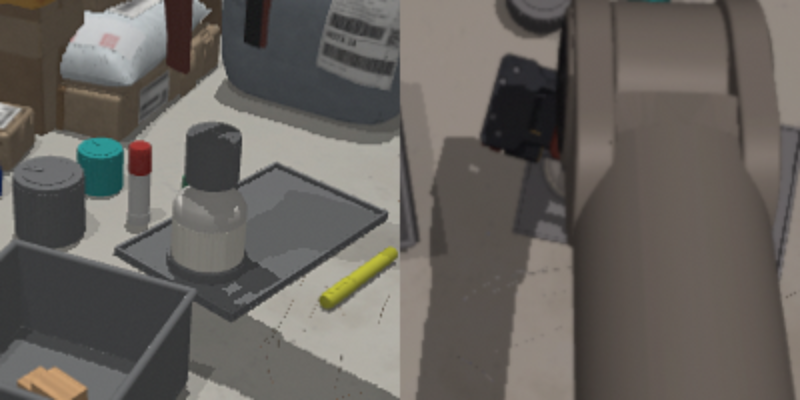

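The fingers (scene crop columns about 177 and 257) straddle the cap (column 214). Now I'll descend and grip.

```bash
python3 -m crank '[[[0.2,0.6,15,0,0,0],[0.2,0.7,45,0,0,0],[0.3,0.8,75,0,0,0],[0.3,0.8,95,0,0,0],[0.3,0.8,103,0,0,0],[0.3,0.8,105,0,0,0],[0.3,0.8,105,0,0,0]]]'; python3 d.py 528.2 -98.6 124 -15; python3 -m crank '[[[0,0,0,0,0,0],[0,0,0,0,0,0],[0,0,0,0,0,0],[0,0,0,0,0,0],[0,0,0,0,0,0],[0,0,0,0,0,0],[0,0,0,0,0,0]]]' -1;  python3 d.py 528.2 -98.6 118 -15
```

```text
t: 10.98
eef_pos: [528.6, -99.5, 125.1]
eef_rot: [3.115, -0.41, 0.002]
ft_force: [0.2, -0.5, -0.3]
finger_gap: 1.006
gripper_force: 0.0
row [-0.6 -0.8  1.1] [-0.01 -0.05  0.02]
t 10.97 pos [528.6 -99.5 125.1] yaw -14.98 F [ 0.2 -0.5 -0.3] M [ 0.07  0.01 -0.05] gap 1.006 gf 0.0 q [ 0.2   0.38 -0.16  1.97  0.08  0.8  -1.84] tilt [ 0.001  -0.0001]
t: 11.85
eef_pos: [528.3, -99.4, 124.8]
eef_rot: [-3.115, 0.41, -0.001]
ft_force: [-0.2, 0.6, 2.1]
finger_gap: 0.589
gripper_force: 30.0
row [-0.3 -0.8  6.8] [-0.01 -0.02  0.01]
t 11.85 pos [528.3 -99.4 124.8] yaw -14.99 F [-0.2  0.6  2.1] M [0.19 0.13 0.05] gap 0.589 gf 30.0 q [ 0.2   0.38 -0.16  1.97  0.08  0.8  -1.84] tilt [0.0003 0.    ]
```

```bash
python3 -m crank '[[[0,0,1,0,0,0],[0,0,2,0,0,0],[0,0,3,0,0,0],[0,0,4,0,0,0],[0,0,5,0,0,0],[0,0,5,0,0,0],[0,0,5,0,0,0]]]';  python3 d.py 528.2 -98.6 119 -15
```

```text
t: 12.72
eef_pos: [528.3, -99.4, 120.4]
eef_rot: [3.115, -0.41, 0.001]
ft_force: [-1.4, 0.6, 8.1]
finger_gap: 0.586
gripper_force: 30.0
row [-0.3 -0.8  1.4] [-0.   -0.02  0.01]
t 12.72 pos [528.3 -99.4 120.4] yaw -14.99 F [-1.4  0.6  8.1] M [0.2  0.59 0.04] gap 0.586 gf 30.0 q [ 0.2   0.38 -0.16  1.97  0.09  0.79 -1.84] tilt [ 0.0004 -0.0001]
```

```bash
python3 -m crank '[[[0,0,0.5,0,0,0],[0,0,1,0,0,0],[0,0,1.3,0,0,0],[0,0,1.3,0,0,0]]]';  python3 d.py 528.2 -98.6 119 65;python3 d.py 528.2 -98.6 119 65|tail -1
```

```text
t: 13.22
eef_pos: [528.3, -99.4, 119.3]
eef_rot: [3.115, -0.41, 0.001]
ft_force: [-3.7, 1.1, 11.0]
finger_gap: 0.588
gripper_force: 30.0
row [-0.3 -0.8  0.3] [ 2.000e-02 -2.000e-02 -7.999e+01]
t 13.22 pos [528.3 -99.4 119.3] yaw -14.99 F [-3.7  1.1 11. ] M [0.26 0.78 0.02] gap 0.588 gf 30.0 q [ 0.2   0.39 -0.16  1.97  0.09  0.79 -1.84] tilt [ 0.0005 -0.0001]
t 13.22 pos [528.3 -99.4 119.3] yaw -14.99 F [-3.7  1.1 11. ] M [0.26 0.78 0.02] gap 0.588 gf 30.0 q [ 0.2   0.39 -0.16  1.97  0.09  0.79 -1.84] tilt [ 0.0005 -0.0001]
```

```bash
python3 -m crank '[[[-0.2,0,0.2,0,0,-2],[-0.3,0,0.2,0,0,-5],[-0.3,0,0.2,0,0,-8],[-0.3,0,0.2,0,0,-10],[-0.3,0,0.2,0,0,-10]]]';  python3 d.py 528.2 -98.6 119 65
```

```text
t: 13.85
eef_pos: [529.2, -99.2, 119.4]
eef_rot: [-3.138, 0.136, -0.004]
ft_force: [-1.4, 1.6, 9.0]
finger_gap: 0.583
gripper_force: 30.0
row [-1.1 -0.5  0.4] [  0.08  -0.15 -69.96]
t 13.85 pos [529.2 -99.2 119.4] yaw -4.96 F [-1.4  1.6  9. ] M [ 0.3   0.26 -0.  ] gap 0.583 gf 30.0 q [ 0.23  0.39 -0.2   1.97  0.11  0.79 -1.69] tilt [0.0028 0.0001]
```

```bash
python3 -m crank '[[[0,0,0.3,0,0,0],[0,0,0.3,0,0,0]]]';  python3 d.py 528.2 -98.6 119 65
```

```text
t: 14.1
eef_pos: [529.2, -99.2, 119.3]
eef_rot: [-3.139, 0.137, -0.004]
ft_force: [-1.2, 1.1, 11.5]
finger_gap: 0.584
gripper_force: 30.0
row [-1.1 -0.5  0.3] [  0.09  -0.15 -69.98]
t 14.1 pos [529.2 -99.2 119.3] yaw -4.98 F [-1.2  1.1 11.5] M [0.32 0.37 0.02] gap 0.584 gf 30.0 q [ 0.23  0.39 -0.2   1.97  0.11  0.79 -1.69] tilt [ 0.0028 -0.0001]
```

```bash
python3 -m crank '[[[-0.2,0,0.2,0,0,-3],[-0.4,0,0.2,0,0,-7],[-0.4,0,0.2,0,0,-11],[-0.4,0,0.2,0,0,-15],[-0.4,0,0.2,0,0,-18],[-0.4,0,0.2,0,0,-20],[-0.4,0,0.2,0,0,-20]]]';  python3 d.py 528.6 -99.2 119 65
```

```text
t: 14.98
eef_pos: [529.3, -98.7, 119.3]
eef_rot: [3.114, 0.412, 0.006]
ft_force: [-1.0, 2.3, 10.9]
finger_gap: 0.589
gripper_force: 30.0
row [-0.8  0.3  0.3] [  0.12  -0.19 -49.94]
t 14.97 pos [529.3 -98.7 119.3] yaw 15.06 F [-1.   2.3 10.9] M [0.55 0.12 0.03] gap 0.589 gf 30.0 q [ 0.3   0.4  -0.28  1.96  0.15  0.8  -1.38] tilt [0.0038 0.0005]
```

```bash
python3 -m crank '[[[-0.2,0,0.2,0,0,-3],[-0.4,0,0.2,0.1,-0.1,-7],[-0.6,0,0.2,0.1,-0.15,-11],[-0.6,0,0.2,0.1,-0.15,-15],[-0.6,0,0.2,0.1,-0.15,-19],[-0.6,0,0.2,0.1,-0.15,-23],[-0.6,0,0.2,0.1,-0.15,-25],[-0.6,0,0.2,0.1,-0.15,-25]]]';  python3 d.py 528.6 -99.2 119 65
```

```text
t: 15.98
eef_pos: [528.8, -98.3, 119.2]
eef_rot: [-2.951, -1.076, -0.002]
ft_force: [-1.5, 3.5, 12.9]
finger_gap: 0.586
gripper_force: 30.0
row [-0.8  0.5  0.2] [-1.000e-02 -9.000e-02 -2.492e+01]
t 15.97 pos [528.8 -98.3 119.2] yaw 40.08 F [-1.5  3.5 12.9] M [0.78 0.24 0.04] gap 0.586 gf 30.0 q [ 0.37  0.41 -0.38  1.96  0.2   0.81 -0.99] tilt [0.0008 0.0012]
```

```bash
python3 -m crank '[[[0,0,0.1,0,0,-3],[0,0,0.1,0,0,-7],[0,0,0.1,0,0,-11],[0,0,0.1,0,0,-15],[0,0,0.1,0,0,-19],[0,0,0.1,0,0,-23],[0,0,0.1,0,-0.1,-25],[0,0,0.1,0,-0.1,-25]]]';  python3 d.py 528.6 -99.2 124 65; python3 - <<'E'
from h import *
cv2.imwrite("pics/m4.png",cv2.resize(eyes.get_image("scene")[130:330,250:450,::-1],None,fx=3,fy=3))
E
```

```text
t: 16.98
eef_pos: [528.6, -97.7, 119.2]
eef_rot: [-2.648, -1.69, 0.001]
ft_force: [-3.0, 4.4, 14.6]
finger_gap: 0.587
gripper_force: 30.0
row [-1.3  0.6 -4.8] [-0.04  0.    0.1 ]
t 16.98 pos [528.6 -97.7 119.2] yaw 65.1 F [-3.   4.4 14.6] M [1.02 0.55 0.04] gap 0.587 gf 30.0 q [ 0.45  0.42 -0.48  1.95  0.26  0.83 -0.6 ] tilt [-0.0007  0.0003]
```

View pics/m4.png

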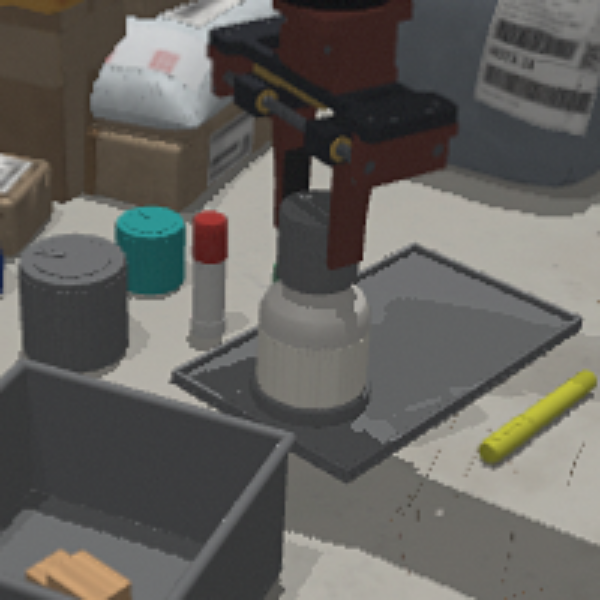

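The fingers hold the cap, which is pressed onto the bottle, and its top mark has moved round. I'll lift a little and check.

```bash
python3 -m crank '[[[0,0,-2,0,0,0],[0,0,-4,0,0,0],[0,0,-6,0,0,0],[0,0,-9,0,0,0],[0,0,-12,0,0,0],[0,0,-12,0,0,0]]]';  python3 d.py 528.6 -99.0 209 65
```

```text
t: 17.77
eef_pos: [527.1, -98.2, 129.1]
eef_rot: [-2.646, -1.688, 0.005]
ft_force: [1.3, 4.8, 0.9]
finger_gap: 0.586
gripper_force: 30.0
row [ -0.1   1.4 -79.9] [-0.22  0.06  0.06]
t 17.77 pos [527.1 -98.2 129.1] yaw 65.06 F [1.3 4.8 0.9] M [ 1.23 -0.51  0.02] gap 0.586 gf 30.0 q [ 0.46  0.41 -0.48  1.95  0.25  0.85 -0.59] tilt [-0.0039  0.0006]
```

```bash
python3 -m crank '[[[0,0,-3,0,0,0],[0,0,-8,-0.1,0,0],[0,0,-14,-0.2,0,0],[0,0,-20,-0.2,0,0],[0,0,-27,-0.2,0,0],[0,0,-36,-0.2,0,0],[0,0,-50,-0.2,0,0],[0,0,-66,-0.2,0,0],[0,0,-82,-0.2,0,0],[0,0,-93,-0.2,0,0],[0,0,-98,-0.2,0,0],[0,0,-100,-0.2,0,0],[0,0,-100,-0.2,0,0],[0,0,-100,-0.2,0,0]]]';  python3 d.py 528.4 -98.7 229 65; python3 - <<'E'
from h import *
cv2.imwrite("pics/m5.png",cv2.resize(eyes.get_image("scene")[80:330,230:480,::-1],None,fx=2.4,fy=2.4))
E
```

```text
t: 19.52
eef_pos: [527.1, -99.4, 228.9]
eef_rot: [2.649, 1.688, -0.004]
ft_force: [-0.8, -0.1, -0.2]
finger_gap: 0.587
gripper_force: 30.0
row [ 1.2  0.9 -0.1] [-0.04  0.16  0.01]
t 19.52 pos [527.1 -99.4 228.9] yaw 65.01 F [-0.8 -0.1 -0.2] M [-0.08 -0.08 -0.01] gap 0.587 gf 30.0 q [ 0.49  0.29 -0.51  1.85  0.16  1.05 -0.52] tilt [-0.0019 -0.0023]
```

View pics/m5.png

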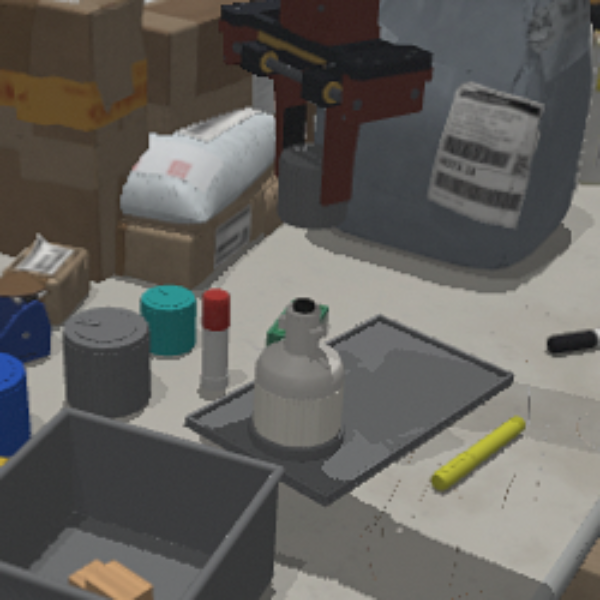

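The cap is off and held, with its bottom near crop (312,228). The neck is open at (303,304) and the bystanders are in place. A small centring correction, then a check.

```bash
python3 -m crank '[[[0.6,0.4,0,0,0.1,0],[1.1,0.8,0,0,0.15,0],[1.1,0.8,0,0,0.15,0],[1.1,0.8,0,0,0.15,0],[1.1,0.8,0,0,0.15,0]]]'; python3 d.py 528.4 -98.7 229 65; python3 - <<'E'
from h import *
print(((proj("scene",[[528.4,-98.7,z] for z in(126,206,256)])-[230,80])*2.4).round(0))
E
```

```text
t: 20.2
eef_pos: [528.5, -98.8, 229.3]
eef_rot: [2.649, 1.688, -0.0]
ft_force: [0.7, 0.7, -0.2]
finger_gap: 0.587
gripper_force: 30.0
row [ 0.  -0.1  0.3] [0.01 0.01 0.01]
t 20.2 pos [528.5 -98.8 229.3] yaw 65.01 F [ 0.7  0.7 -0.2] M [-0.05 -0.01  0.01] gap 0.587 gf 30.0 q [ 0.49  0.29 -0.51  1.85  0.16  1.04 -0.52] tilt [ 0.0001 -0.0002]
[[301. 306.]
 [306. 214.]
 [309. 153.]]
```

```bash
python3 -c "
from bench import workorder
print(workorder.sign_off())"
```

```text
the job is handed in; nothing more can be done
None
```

The job is handed in at about 20 s of the 51 s allowed: the offcut is in the tub, and the cap is unlocked, off and held level, with its underside about 8 cm above the open bottle's mouth; no bystander looked moved in the last picture.

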